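# Present a jar to the phone on a sprung photo turntable

## Robot

A 6-joint arm with a two-finger parallel gripper is mounted at the origin on the work surface. World frame = base frame: x ahead of the robot, y to its left, z up, the work surface at z = 0. Lengths are in m, angles in rad, forces in N, time in s.
With the tool pointing down it reaches from about 0.25 to 0.8 m from the base axis. Payload 8.5 kg.
Tool frame: the origin (TCP) lies between the finger pads; the fingertips stand 25 mm ahead of it and the grasp point (between the pads) lies 6 mm ahead of it; z points along the fingers, y is the line along which they close (so a half turn about z gives the same grasp; the last joint's range is limited). The gripper opens to 85 mm and grips with 20 to 120 N. Pads are 22 mm wide; open, the fingers measure 114 mm over their backs; the gripper's body (76 mm by 85 mm) begins 54 mm behind the grasp point. The pads swing forward as they close: fully open they stand 13 mm farther back than shut.
Start: joints at [1.111, 0.238, -0.013, 1.319, 0, 1.571], TCP at [0.233, 0.47, 0.256] pointing down, gripper open.
Joint ranges: [-2.66, 2.66], [-1.03, 1.9], [-1.14, 1.46], [-1.82, 2.27], [-1.45, 1.34], [-3.14, 3.14]. Speed limits (rad/s): [2.22, 2.22, 2.79, 3.14, 3.14, 3.14].

## Interface

Orientations are given as a unit quaternion [w, x, y, z].
In Python, from rig import env gives the robot as it stands. The module is installed in compiled form; this text tells all that it offers.
- The arm moves only by the tool send_rows, never from a script. Its argument "motion" is a list that holds one entry, the list of rows, each a list of 5 numbers: the opening, from -1 (shut) to 1 (fully open), so that 0 is half open, then the shift along the tool's x, y, z each as a share of 6 cm, from -1 to 1, then the turn about the tool's z as a share of 0.1 rad, from -1 to 1. In form: [[[grip, tx, ty, tz, yaw], ...]]. A call has 1 to 5 rows; each row shifts and turns the commanded pose from where the row before left it, along the tool's axes as they then stand; what a row does not reach is not made up. A row lasts 1/8 s, in which the tool goes at most 62.5 mm and 10.7 degrees, less where a joint would pass 70% of its speed; a pose out of reach is approached as far as the arm can. A call with a number of a shift or a turn outside -1 to 1 is refused whole. A call with a gripper value outside its range is refused whole. The fingers move at their own pace and stop on an object; "force" is the grip in N (left out, the last holds). Time passes only in rows, so rows that do not move let the fingers close. It gives the time, the measured TCP pose, the force, the opening and the grip force at its end, in the units of the state.
- env.sense(): the state, without advancing time (a new reading comes with each control period).
- env.grab_frame(name): name is "scene" or "top" or "wrist"; returns the picture (480x640x3 uint8, red, green, blue); there is no depth.
- env.camera_info(name): a dict with "fovy" (degrees; the focal length in pixels is half the picture's height over the tangent of half this angle, whatever the lens; pixels are square), "cx", "cy" (the principal point, pixels), "k1" (the pictures are not rectified: a ray, as slopes to the right and down, at radius r is drawn at 1 + k1 r^2 times it, then the intrinsics apply), "origin" and "rotation" of the camera in the world; the wrist camera has in their place "mount" (4x4, takes a point from camera to tool coordinates, whose origin is the TCP and whose axes are the flange's). Camera axes: x right, y down, z forward; pixel columns grow to the right and rows downward; lengths in m; the calibration is good to about 2 mm. A picture is of the moment at which its call begins: read the wrist's pose just before it. camera_info takes no time and is no camera call.
- env.sign_off(): hands the job in; it is judged then, once.
The state is a dict: "clock": time; "qpos": joint angles; "joint_velocities": joint speeds; "effort": joint torques, N m; "tool_pos": TCP position; "tcp_rot": TCP orientation; "force": force on the tool from outside, world axes, zero at the start; "wrist_torque": the same for the moment, N m; "grip_width": finger opening in m; "finger_force": force on a finger pad.
Only numpy, scipy, OpenCV 4.12 (cv2) and the standard library are available. Lean on these libraries where they do the work, as an engineer would, in place of code of your own. Each camera call takes 0.05 s, during which the arm holds its last target. There are 200 camera calls.

## Task

Set the jar with the cone-shaped lid gently upright into the empty round holder on the turntable and let go of it. Then turn the turntable by its upright handle until this jar is right in front of the phone, on the centre line of the phone rig, and finish while still holding the handle with the plate at rest, because a spring turns it back when let go. Do not touch the phone or its rig, and leave the other two jars where they stand.

Things in the scene. Friction and masses are not known exactly. Their poses are not given: they have to be found in the camera images.
- cone_jar: white plastic jar, 44 mm diameter straight body 45 mm high, with a pointed cone lid on top (71 mm high in all), about 70 g. Origin: centre of its underside; z up along its axis. Stands loose on the table.
- flat_jar: white plastic jar, 44 mm diameter straight body 45 mm high, with a flat lid (51 mm high in all). Origin: centre of its underside. A bystander.
- ball_jar: white plastic jar, 44 mm diameter straight body 45 mm high, with a flat lid carrying an 18 mm ball knob (66 mm high in all). Origin: centre of its underside. A bystander.
- plate (a joint): angle of the turntable plate (rad), growing anticlockwise seen from above; 0 is its rest. The plate is a 250 mm plywood disc, top 40 mm above the table, turning about the vertical line through axis, either way up to 3.6 rad from rest. A centring spring of 0.08 N m per rad brings it back to rest. Two fixed low turtle figures (17 mm high) stand on it 85 mm from the axis, a quarter turn either side of the holder.
- axis (a point): centre of the plate's top face, on the turning axis (turns with the plate; its x axis points at the holder).
- seat (a point): middle of the empty round holder, on the plate's top face, 85 mm from the axis. The holder is a ring of 50 mm bore, 60 mm outer diameter, 8 mm high; the jar stands inside it on the plate. The point turns with the plate; z up.
- handle: upright round wooden handle of 16 mm diameter, 65 mm high, on a 24 mm foot 6 mm high; it stands on the plate 95 mm from the axis, opposite the holder, and spins freely about its own axis like a crank handle. Origin: centre of its underside, at the plate's top face.
- handle_top (a point): centre of the handle's top, 65 mm above the plate and 105 mm above the table.
- rig: fixed phone rig: a flat bar on the table that runs out from under the turntable to a phone standing upright, 260 to 300 mm from the axis and up to 105 mm above the table, 150 mm wide. Origin: on the turning axis, at table height; its x axis points from the axis to the middle of the phone (horizontal), z up. The phone's direction as seen from the axis differs each time.
Mind the look-alikes: they are no part of the job. What is shaped like the cone_jar but pink or red is not meant.

How it is judged:
By the outcome, as a careful person would: the job done as asked, in the order asked, and still so for the second after the job is handed in, while the arm keeps its last pose, push and grip.
It also fails if it takes over 48 s, if anything falls off the work surface, if the arm or the gripper's body presses on something with over 40 N, if the wrist force passes 120 N, or if a joint passes its speed limit or range.

## Working session

There is one attempt and no reset: what is moved stays moved. The work goes in short steps, Python scripts to look and compute and a tool call to move; the robot and the scene stay as the last step left them, time stands still between calls to the robot, and variables do not carry over. Pictures are saved under pics/ and viewed, at most 10 in all, crops included, and the job is handed in when it is done.

Besides the shell and the picture viewer there is one more tool, called after "Call:" in YAML: its name, and indented under it one key for each argument. send_rows: Moves the arm, as the interface text tells. Shift numbers are shares of 6 cm and turn numbers shares of 0.1 rad, none past 1 either way. Its arguments: {"type":"object","properties":{"motion":{"type":"array","items":{"type":"array","items":{"type":"array","items":{"type":"number"}}}},"force":{"type":"number"}},"required":["motion"]}

```bash
mkdir -p pics; cat > h.py <<'E'
import numpy as np,cv2
from rig import env
def ray(name,u,v,st=None):
    c=env.camera_info(name);f=240/np.tan(np.radians(c['fovy'])/2)
    d=np.array([(u-c['cx'])/f,(v-c['cy'])/f]);s=d.copy()
    for _ in range(30): s=d/(1+c['k1']*(s@s))
    r=np.array([s[0],s[1],1.])
    if name=='wrist':
        from scipy.spatial.transform import Rotation as R
        q=st['tcp_rot'];T=R.from_quat([q[1],q[2],q[3],q[0]]).as_matrix();M=np.array(c['mount'])
        return T@M[:3,3]+st['tool_pos'],T@M[:3,:3]@r
    return np.array(c['origin']),np.array(c['rotation'])@r
def onz(name,u,v,z,st=None):
    o,d=ray(name,u,v,st);return o+d*(z-o[2])/d[2]
def proj(name,p):
    c=env.camera_info(name);f=240/np.tan(np.radians(c['fovy'])/2)
    q=np.array(c['rotation']).T@(np.array(p)-c['origin']);s=q[:2]/q[2];s=s*(1+c['k1']*(s@s))
    return np.array([c['cx'],c['cy']])+f*s
def save(name,fn):
    im=env.grab_frame(name);cv2.imwrite('pics/'+fn,im[:,:,::-1]);return im
E
python3 - <<'E'
from h import *
for n in('top','scene'): save(n,n+'1.png');print(env.camera_info(n))
print(env.camera_info('wrist'));print(env.sense())
E
```

```text
{'fovy': 44.339996564751196, 'cx': 322.3267723364842, 'cy': 240.92480910506623, 'k1': -0.11950653906562522, 'origin': array([ 0.42225004, -0.06236281,  1.08038055]), 'rotation': array([ 0.04230534, -0.69925157,  0.71250448, -0.03993575])}
{'fovy': 54.759206535965845, 'cx': 323.7913738223415, 'cy': 240.58818257204587, 'k1': -0.013989583011129935, 'origin': array([ 0.95111688, -0.55577464,  0.68626665]), 'rotation': array([-0.3870537 ,  0.85296055,  0.32148255, -0.13891257])}
{'fovy': 63.059885113630834, 'cx': 315.8977527483238, 'cy': 234.7755333866773, 'k1': -0.03804219281038705, 'mount': array([[-3.65111647e-04, -9.58584430e-01, -2.84808282e-01,
         7.24164588e-02],
       [ 9.99999851e-01, -4.65636988e-04,  2.85247232e-04,
        -4.16709717e-04],
       [-4.06050826e-04, -2.84808136e-01,  9.58584457e-01,
        -1.17994256e-01],
       [ 0.00000000e+00,  0.00000000e+00,  0.00000000e+00,
         1.00000000e+00]])}
{'clock': 0.1, 'qpos': array([ 1.11098999e+00,  2.38728894e-01, -1.41703439e-02,  1.31921266e+00,
       -1.88983038e-05,  1.57079735e+00]), 'joint_velocities': array([ 0.00024742, -0.0013779 ,  0.00369791, -0.00051134, -0.00044183,
       -0.00194076]), 'effort': array([ 4.29957799e-05, -5.39721072e+01,  3.46998882e+01,  1.34743904e-02,
        1.09040278e-05, -2.04533171e-05]), 'tool_pos': array([0.2328325 , 0.47015951, 0.25573749]), 'tcp_rot': array([-1.40697031e-04,  2.27883681e-01,  9.73688141e-01, -6.42629801e-04]), 'force': array([-0.40936562,  0.12616712, -0.13171398]), 'wrist_torque': array([-0.00120003, -0.03152625, -0.03702255]), 'finger_force': 0.0, 'grip_width': 0.0856362190722132}
```

View pics/top1.png

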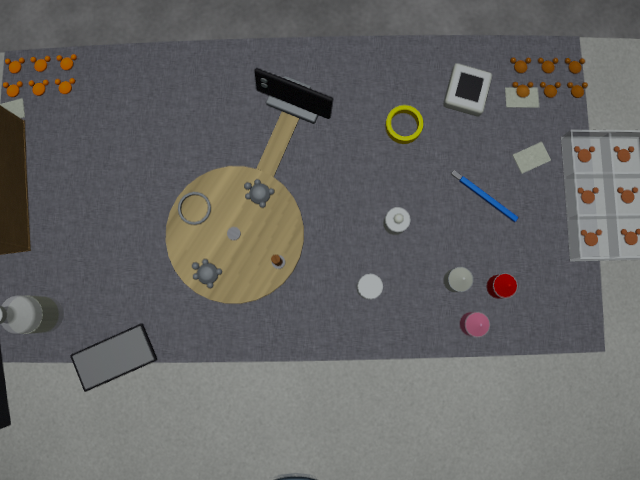

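View pics/scene1.png

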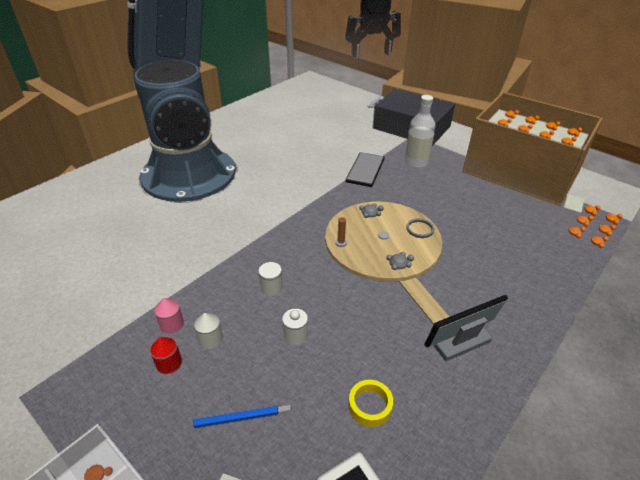

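Cone-jar candidates in the top view: grey-white cone at (460,279), pink cone (477,324), red cone (504,286), flat jar (370,287) and ball jar (398,220). The white cone at (460,279), which is (208,330) in the scene view, fits the description. The holder ring is at (194,208), the handle at (277,260), and the phone at (293,92) with its bar near (277,145).

```bash
sed -i "s/^from rig import env/from rig import env\nfrom scipy.spatial.transform import Rotation as R\ndef RM(q): q=np.array(q); return R.from_quat([q[1],q[2],q[3],q[0]]).as_matrix() if q.size==4 else q/; s/np.array(c\['rotation'\])/RM(c['rotation'])/g" h.py
python3 - <<'E'
from h import *
im=cv2.imread('pics/top1.png');sc=cv2.imread('pics/scene1.png');hsv=cv2.cvtColor(im,cv2.COLOR_BGR2HSV)
def p(*a): print(*[np.round(x,4) if not isinstance(x,str) else x for x in a])
# plate
wood=cv2.inRange(hsv,(10,50,60),(30,255,255));wood[:, :150]=0;wood[:,320:]=0;wood[:150]=0;wood[330:]=0
w=cv2.morphologyEx(wood,cv2.MORPH_CLOSE,np.ones((25,25)));w=cv2.morphologyEx(w,cv2.MORPH_OPEN,cv2.getStructuringElement(2,(41,41)))
c=max(cv2.findContours(w,0,1)[0],key=cv2.contourArea)
pts=np.array([onz('top',*q[0],.04)[:2] for q in c]);(cc,r)=cv2.minEnclosingCircle(pts.astype(np.float32))
A=np.c_[2*pts,np.ones(len(pts))];s=np.linalg.lstsq(A,(pts**2).sum(1),rcond=None)[0]
p('plate',s[:2],np.sqrt(s[2]+s[:2]@s[:2]),np.array(cc),r)
p('hub px',onz('top',234,233,.042))
# ring
g=cv2.inRange(hsv,(0,0,0),(180,60,255));m=np.zeros_like(g);cv2.circle(m,(194,208),22,255,-1);g&=m
y,x=np.nonzero(g);ring=np.array([onz('top',a,b,.048)[:2] for a,b in zip(x,y)])
A=np.c_[2*ring,np.ones(len(ring))];s2=np.linalg.lstsq(A,(ring**2).sum(1),rcond=None)[0];p('ring',s2[:2],np.sqrt(s2[2]+s2[:2]@s2[:2]),len(x))
ax=s[:2];d=s2[:2]-ax;p('ring r/ang',np.hypot(*d),np.arctan2(d[1],d[0]))
h=onz('top',276,259,.105)[:2];d=h-ax;p('handle',h,np.hypot(*d),np.arctan2(d[1],d[0]))
# bar
b=cv2.inRange(hsv,(10,50,60),(30,255,255));m=np.zeros_like(b);m[122:160,240:310]=255;b&=m
y,x=np.nonzero(b);P=np.array([onz('top',a,bb,.005)[:2] for a,bb in zip(x,y)]);mu=P.mean(0);dv=np.linalg.svd(P-mu,full_matrices=False)[2][0]
dv*=np.sign(dv@(mu-ax));p('bar',mu,'dir',np.arctan2(dv[1],dv[0]),'from axis',np.arctan2(*(mu-ax)[::-1]),'off',np.cross(dv,mu-ax))
for u,v in((255,72),(331,99),(330,117),(254,88)): p('phone',onz('top',u,v,.105 if v<100 and v!=88 else .0))
# jar apex triangulation
o1,d1=ray('top',460,279);
for z in(.0,.045,.071): q=onz('top',460,279,z);p('cone',q,proj('scene',q))
cv2.imwrite('pics/crop.png',np.hstack([cv2.resize(im[250:345,430:540],(400,346),interpolation=2),cv2.resize(sc[290:385,140:250],(400,346),interpolation=2)]))
for n,u,v,z in(('flat',370,287,.051),('ball',398,219,.06),('pink',477,324,.05),('red',504,286,.05)):p(n,onz('top',u,v,z))
E
```

```text
plate [0.5618 0.097 ] 0.1245 [0.5665 0.0961] 0.1308
hub px [0.5609 0.0973 0.042 ]
ring [0.6084 0.1707] 0.0283 321
ring r/ang 0.0873 1.0063
handle [0.5075 0.0175] 0.0963 -2.1696
bar [0.7401 0.019 ] dir -0.5153 from axis -0.4123 off 0.02
phone [0.8356 0.052  0.105 ]
phone [ 0.7829 -0.0797  0.105 ]
phone [ 0.7858 -0.0789  0.    ]
phone [ 0.8474  0.0661 -0.    ]
cone [ 0.4731 -0.3124  0.    ] [206.445  343.4694]
cone [ 0.4709 -0.302   0.045 ] [206.4086 323.4638]
cone [ 0.4697 -0.296   0.071 ] [206.3896 311.3716]
flat [ 0.4601 -0.1417  0.051 ]
ball [ 0.5778 -0.1935  0.06  ]
pink [ 0.3913 -0.3279  0.05  ]
red [ 0.4565 -0.3791  0.05  ]<stdin>:21: DeprecationWarning: Arrays of 2-dimensional vectors are deprecated. Use arrays of 3-dimensional vectors instead. (deprecated in NumPy 2.0)
```

View pics/crop.png

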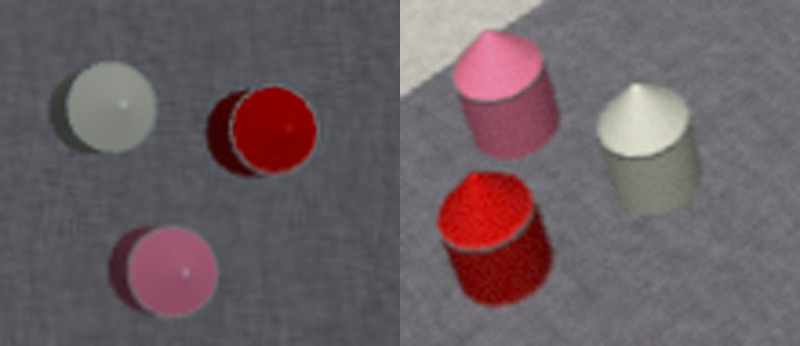

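```bash
cat >> h.py <<'E'
def plan(target,yang=None,n=5,grip=1,start=None):
    s=env.sense();T=RM(s['tcp_rot']);p=np.array(s['tool_pos']);d=(np.array(target)-p)/n
    a=np.arctan2(T[1,1],T[0,1]);w=0 if yang is None else (yang-a+np.pi)%(2*np.pi)-np.pi
    print('pos',p.round(4),'yang',round(a,3),'F',np.round(s['force'],1),'w',round(s['grip_width'],4),'t',round(s['clock'],2),'tilt',T[:,2].round(3))
    rows=[]
    for i in range(n):
        sh=(T.T@R.from_euler('z',0).as_matrix()@d)/.06; rows.append([grip]+[round(float(x),2) for x in sh]+[round(-w/n/.1,2)])
        T=R.from_euler('z',w/n).as_matrix()@T
    for i in range(0,n,5): print(rows[i:i+5])
E
python3 -c "
from h import *
plan((.43,-.24,.25),-.6,18)"
```

```text
pos [0.2328 0.4702 0.2557] yang 1.111 F [-0.4  0.1 -0.1] w 0.0856 t 0.1 tilt [-0.001 -0.001 -1.   ]
[[1, -0.46, -0.51, 0.01, np.float64(0.95)], [1, -0.5, -0.46, 0.01, np.float64(0.95)], [1, -0.54, -0.41, 0.01, np.float64(0.95)], [1, -0.58, -0.36, 0.01, np.float64(0.95)], [1, -0.61, -0.3, 0.01, np.float64(0.95)]]
[[1, -0.64, -0.24, 0.01, np.float64(0.95)], [1, -0.66, -0.18, 0.01, np.float64(0.95)], [1, -0.67, -0.12, 0.01, np.float64(0.95)], [1, -0.68, -0.05, 0.01, np.float64(0.95)], [1, -0.68, 0.01, 0.01, np.float64(0.95)]]
[[1, -0.68, 0.08, 0.01, np.float64(0.95)], [1, -0.67, 0.14, 0.01, np.float64(0.95)], [1, -0.65, 0.2, 0.01, np.float64(0.95)], [1, -0.63, 0.26, 0.0, np.float64(0.95)], [1, -0.6, 0.32, 0.0, np.float64(0.95)]]
[[1, -0.57, 0.38, 0.0, np.float64(0.95)], [1, -0.53, 0.43, 0.0, np.float64(0.95)], [1, -0.49, 0.48, 0.0, np.float64(0.95)]]
```

Call:
send_rows:
  motion:
    - [[1, -0.46, -0.51, 0, 0.95], [1, -0.5, -0.46, 0, 0.95], [1, -0.54, -0.41, 0, 0.95], [1, -0.58, -0.36, 0, 0.95], [1, -0.61, -0.3, 0, 0.95]]

```text
clock: 0.72
tool_pos: [0.288, 0.2722, 0.2561]
tcp_rot: [-0.0, 0.452, 0.892, -0.0]
force: [1.3, 0.2, 0.2]
grip_width: 0.0854
finger_force: 0.0
```

Call:
send_rows:
  motion:
    - [[1, -0.64, -0.24, 0, 0.95], [1, -0.66, -0.18, 0, 0.95], [1, -0.67, -0.12, 0, 0.95], [1, -0.68, -0.05, 0, 0.95], [1, -0.68, 0.01, 0, 0.95]]

```text
clock: 1.35
tool_pos: [0.3433, 0.0753, 0.2562]
tcp_rot: [-0.0, 0.649, 0.761, -0.0]
force: [0.4, 0.7, -0.4]
grip_width: 0.0851
finger_force: 0.0
```

Call:
send_rows:
  motion:
    - [[1, -0.68, 0.08, 0, 0.95], [1, -0.67, 0.14, 0, 0.95], [1, -0.65, 0.2, 0, 0.95], [1, -0.63, 0.26, 0, 0.95], [1, -0.6, 0.32, 0, 0.95]]

```text
clock: 1.98
tool_pos: [0.3982, -0.1219, 0.2561]
tcp_rot: [-0.0, 0.81, 0.586, -0.0]
force: [0.2, 0.1, 0.6]
grip_width: 0.0851
finger_force: 0.0
```

Call:
send_rows:
  motion:
    - [[1, -0.57, 0.38, 0, 0.95], [1, -0.53, 0.43, 0, 0.95], [1, -0.49, 0.48, 0, 0.95], [1, 0, 0, 0, 0]]

```text
clock: 2.48
tool_pos: [0.4317, -0.2413, 0.2555]
tcp_rot: [-0.0, 0.885, 0.465, -0.0]
force: [0.3, -0.4, 0.6]
grip_width: 0.0858
finger_force: 0.0
```

```bash
sed -i 's/round(-w\/n\/.1,2)/round(float(-w\/n\/.1),2)/' h.py; python3 -c "
from h import *
plan((.470,-.3035,.16),-.6,4)
s=env.sense();im=save('wrist','w1.png')
hsv=cv2.cvtColor(im,cv2.COLOR_RGB2HSV);m=cv2.inRange(hsv,(0,0,105),(180,70,255))
for c in cv2.findContours(m,0,1)[0]:
  if cv2.contourArea(c)>500:
    (u,v),r=cv2.minEnclosingCircle(c);print(u,v,r,onz('wrist',u,v,.045,s).round(4))
"
```

```text
pos [ 0.4317 -0.2413  0.2555] yang -0.603 F [ 0.3 -0.4  0.6] w 0.0858 t 2.48 tilt [-0.001  0.    -1.   ]
[[1, -0.12, 0.28, 0.4, -0.01], [1, -0.12, 0.28, 0.4, -0.01], [1, -0.12, 0.28, 0.4, -0.01], [1, -0.12, 0.28, 0.4, -0.01]]
538.5 471.43548583984375 27.558616638183594 [ 0.4651 -0.6263  0.045 ]
93.5 471.8870849609375 27.438079833984375 [ 0.0593 -0.3482  0.045 ]
319.5 200.0 376.9354248046875 [ 0.4373 -0.2385  0.045 ]
```

View pics/w1.png

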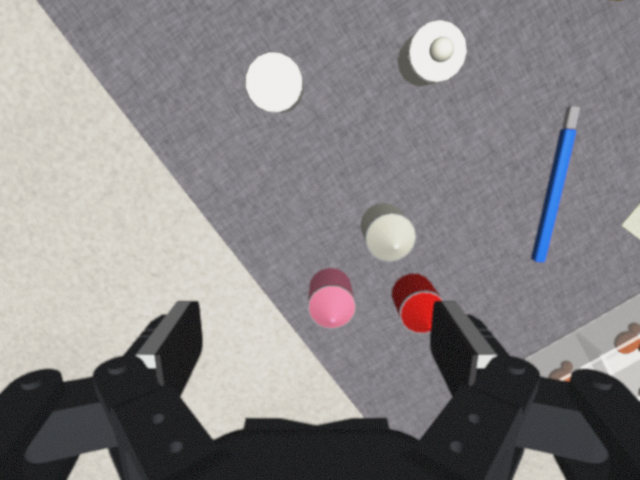

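The wrist view shows the white cone jar's rim centred at about (390,237), with pink at (332,305) and red at (421,310). The fingers are at the bottom.

```bash
python3 -c "
from h import *
s=env.sense()
print(onz('wrist',390.5,237,.045,s).round(4),onz('wrist',397,245,.071,s).round(4),onz('wrist',274,82,.051,s).round(4))
plan((.470,-.3035,.12),-.6,5)"
```

```text
[ 0.4695 -0.2996  0.045 ] [ 0.4705 -0.299   0.071 ] [ 0.4606 -0.1391  0.051 ]
pos [ 0.4312 -0.24    0.2556] yang -0.601 F [ 0.4  0.8 -0.5] w 0.0855 t 2.52 tilt [-0.001  0.001 -1.   ]
[[1, -0.1, 0.23, 0.45, -0.0], [1, -0.1, 0.23, 0.45, -0.0], [1, -0.1, 0.23, 0.45, -0.0], [1, -0.1, 0.23, 0.45, -0.0], [1, -0.1, 0.23, 0.45, -0.0]]
```

Call:
send_rows:
  motion:
    - [[1, -0.09, 0.23, 0.45, 0], [1, -0.09, 0.23, 0.45, 0], [1, -0.09, 0.23, 0.45, 0], [1, -0.09, 0.23, 0.45, 0], [1, -0.09, 0.23, 0.45, 0]]

```text
clock: 3.15
tool_pos: [0.4731, -0.2995, 0.1206]
tcp_rot: [-0.0, 0.884, 0.468, -0.0]
force: [0.8, -0.1, -0.2]
grip_width: 0.0855
finger_force: 0.0
```

```bash
python3 -c "
from h import *
s=env.sense();im=save('wrist','w2.png')
plan((.470,-.3015,.042),-.6,5)
"
```

```text
pos [ 0.4729 -0.3     0.1173] yang -0.597 F [-0.2 -0.  -2.6] w 0.0855 t 3.2 tilt [-0.003  0.002 -1.   ]
[[1, -0.01, -0.0, 0.25, 0.01], [1, -0.01, -0.0, 0.25, 0.01], [1, -0.01, -0.0, 0.25, 0.01], [1, -0.01, -0.0, 0.25, 0.01], [1, -0.01, -0.0, 0.25, 0.01]]
```

View pics/w2.png

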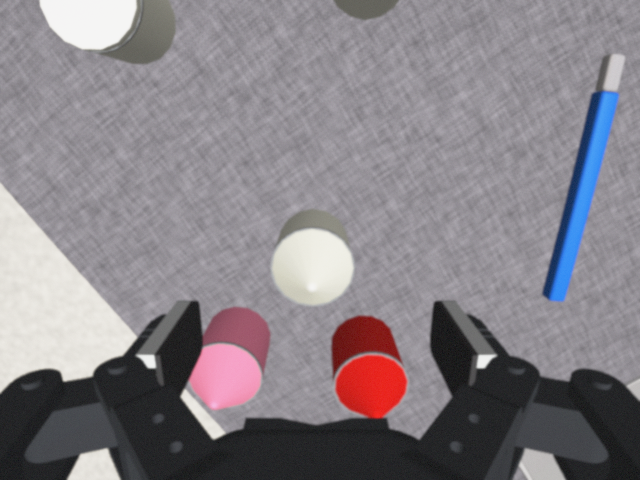

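White cone rim is at (312,266), between the fingers. Pink is at (226,375) and red at (370,385), both nearer the gripper body.

```bash
python3 -c "
from h import *
s=env.sense()
for a in((312.5,266,.045),(312,288,.071),(226,372,.045),(371,383,.045)): print(onz('wrist',*a,s).round(4))
"
```

```text
[ 0.4705 -0.3     0.045 ]
[ 0.4701 -0.3007  0.071 ]
[ 0.393  -0.3258  0.045 ]
[ 0.4576 -0.3784  0.045 ]
```

Call:
send_rows:
  motion:
    - [[1, -0.04, -0.03, 0.2, 0], [1, 0, 0, 0.35, 0], [1, 0, 0, 0.35, 0], [1, 0, 0, 0.35, 0], [1, 0, 0, 0, 0]]

```text
clock: 3.82
tool_pos: [0.4692, -0.3002, 0.046]
tcp_rot: [-0.001, 0.884, 0.467, -0.001]
force: [-0.4, 0.1, 0.5]
grip_width: 0.0853
finger_force: 0.0
```

Call:
send_rows:
  motion:
    - [[0.3, 0, 0, 0, 0], [-0.2, 0, 0, 0, 0], [-0.2, 0, 0, 0, 0], [-0.2, 0, 0, 0, 0]]
  force: 25

```text
clock: 4.32
tool_pos: [0.4707, -0.3016, 0.0475]
tcp_rot: [0.001, 0.884, 0.467, 0.0]
force: [-1.9, 1.1, 6.4]
grip_width: 0.0433
finger_force: 24.7
```

Call:
send_rows:
  motion:
    - [[-0.2, 0, 0, -0.3, 0], [-0.2, 0, 0, -0.6, 0], [-0.2, 0, 0, -0.7, 0], [-0.2, 0, 0, -0.7, 0], [-0.2, 0, 0, -0.6, 0]]

```text
clock: 4.95
tool_pos: [0.4703, -0.3014, 0.2225]
tcp_rot: [0.001, 0.884, 0.467, 0.0]
force: [0.8, 0.0, -1.2]
grip_width: 0.0431
finger_force: 25.8
```

```bash
python3 -c "
from h import *
plan((.60,.10,.22),.27,10,-.2)
"
```

```text
pos [ 0.4703 -0.3014  0.2225] yang -0.599 F [ 0.8  0.  -1.2] w 0.0431 t 4.95 tilt [ 0.001 -0.001 -1.   ]
[[-0.2, 0.67, -0.2, 0.0, -0.87], [-0.2, 0.69, -0.14, 0.0, -0.87], [-0.2, 0.7, -0.08, 0.0, -0.87], [-0.2, 0.7, -0.02, 0.0, -0.87], [-0.2, 0.7, 0.04, 0.0, -0.87]]
[[-0.2, 0.7, 0.1, 0.0, -0.87], [-0.2, 0.68, 0.16, 0.0, -0.87], [-0.2, 0.67, 0.22, 0.0, -0.87], [-0.2, 0.65, 0.28, 0.0, -0.87], [-0.2, 0.62, 0.33, 0.0, -0.87]]
```

Call:
send_rows:
  motion:
    - [[-0.2, 0.5, -0.15, 0, -0.87], [-0.2, 0.69, -0.14, 0, -0.87], [-0.2, 0.7, -0.08, 0, -0.87], [-0.2, 0.7, -0.02, 0, -0.87], [-0.2, 0.7, 0.04, 0, -0.87]]

```text
clock: 5.58
tool_pos: [0.5315, -0.1097, 0.2208]
tcp_rot: [0.0, 0.762, 0.648, 0.0]
force: [0.0, 0.2, -0.5]
grip_width: 0.0432
finger_force: 25.9
```

Call:
send_rows:
  motion:
    - [[-0.2, 0.7, 0.1, 0, -0.87], [-0.2, 0.68, 0.16, 0, -0.87], [-0.2, 0.67, 0.22, 0, -0.87], [-0.2, 0.65, 0.28, 0, -0.87], [-0.2, 0.5, 0.25, 0, -0.87]]

```text
clock: 6.2
tool_pos: [0.592, 0.0841, 0.2207]
tcp_rot: [0.0, 0.604, 0.797, 0.0]
force: [0.4, 0.0, -0.2]
grip_width: 0.0432
finger_force: 25.9
```

Call:
send_rows:
  motion:
    - [[-0.2, 0, 0, 0, 0], [-0.2, 0, 0, 0, 0]]

```text
clock: 6.45
tool_pos: [0.5914, 0.0821, 0.2204]
tcp_rot: [0.0, 0.605, 0.796, -0.0]
force: [-0.3, 0.1, -1.0]
grip_width: 0.0432
finger_force: 25.9
```

```bash
python3 -c "
from h import *
plan((.60,.10,.22),.27,10,-.2)
save('wrist','w3.png')
"
```

```text
pos [0.5914 0.0821 0.2204] yang 0.27 F [-0.3  0.1 -1. ] w 0.0432 t 6.45 tilt [-0. -0. -1.]
[[-0.2, 0.02, 0.02, 0.0, 0.0], [-0.2, 0.02, 0.02, 0.0, 0.0], [-0.2, 0.02, 0.02, 0.0, 0.0], [-0.2, 0.02, 0.02, 0.0, 0.0], [-0.2, 0.02, 0.02, 0.0, 0.0]]
[[-0.2, 0.02, 0.02, 0.0, 0.0], [-0.2, 0.02, 0.02, 0.0, 0.0], [-0.2, 0.02, 0.02, 0.0, 0.0], [-0.2, 0.02, 0.02, 0.0, 0.0], [-0.2, 0.02, 0.02, 0.0, 0.0]]
```

View pics/w3.png

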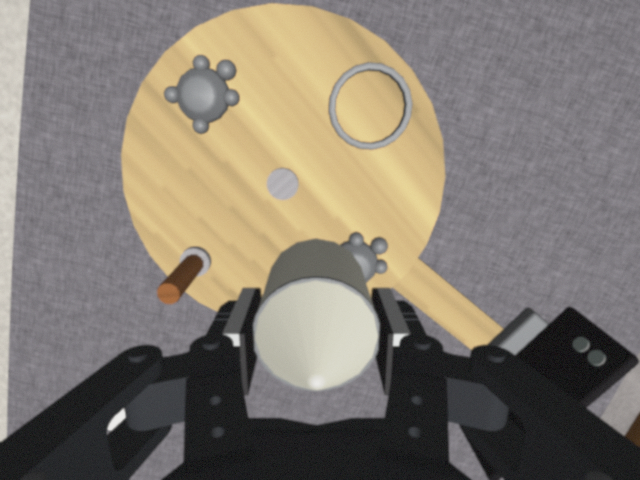

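The ring is at (370,106), the hub at (283,183), the handle top at (168,294) and the bar runs from about (408,275) to (497,341). The held jar's rim is at (316,333) and its apex at (317,382).

```bash
python3 - <<'E'
from h import *
s=env.sense();im=cv2.imread('pics/w3.png');hsv=cv2.cvtColor(im,cv2.COLOR_BGR2HSV)
g=cv2.inRange(hsv,(0,0,0),(180,60,255));m=np.zeros_like(g);cv2.circle(m,(370,106),50,255,-1);g&=m
def circ(P): 
    A=np.c_[2*P,np.ones(len(P))];x=np.linalg.lstsq(A,(P**2).sum(1),rcond=None)[0];return x[:2],np.sqrt(x[2]+x[:2]@x[:2])
c=max(cv2.findContours(g,0,1)[0],key=cv2.contourArea)
seat,r=circ(np.array([onz('wrist',*q[0],.048,s)[:2] for q in c]));print('seat',seat,r)
wood=cv2.inRange(hsv,(10,50,60),(30,255,255))
edge=cv2.findContours(wood,0,1)[0];e=max(edge,key=cv2.contourArea)
P=np.array([onz('wrist',*q[0],.04,s)[:2] for q in e if q[0][1]<230]);print('plate',circ(P))
hub=onz('wrist',283,183,.042,s)[:2];print('hub',hub)
h=onz('wrist',168,294,.105,s)[:2];print('handle',h,'foot',onz('wrist',197,259,.043,s)[:2])
for a,b in((hub,seat),(h,hub)):d=b-a;print(np.hypot(*d),np.arctan2(d[1],d[0]))
b=wood.copy();m=np.zeros_like(b);cv2.fillPoly(m,[np.array([[425,240],[520,310],[480,372],[410,320]])],255)
# bar edges per column
rows=[]
for u in range(440,486,3):
    v=np.nonzero((b&m)[:,u])[0];rows.append((u,v.min(),v.max()))
up=np.array([onz('wrist',u,a,.005,s)[:2] for u,a,_ in rows]);lo=np.array([onz('wrist',u,c,.005,s)[:2] for u,_,c in rows])
for P in(up,lo):
    d=np.linalg.svd(P-P.mean(0))[2][0];d*=np.sign(d[0]);print('edge',np.arctan2(d[1],d[0]),'off',d[0]*(P.mean(0)-hub)[1]-d[1]*(P.mean(0)-hub)[0])
print(rows[0],rows[-1])
print('jar',onz('wrist',316.5,333,.218,s),onz('wrist',317,382,.244,s))
E
```

```text
seat [0.60681835 0.16961452] 0.029294434776320877
plate (array([0.55985802, 0.09891938]), np.float64(0.123862466026941))
hub [0.56035293 0.09925301]
handle [0.50767993 0.01942629] foot [0.50843634 0.02146296]
0.0843194924836154 0.9871577817591977
0.09563864209867301 0.987533574268808
edge -0.41443729214240443 off 0.016873188376246025
edge -0.25097962183746003 off -0.054370455441088664
(440, np.int64(276), np.int64(325)) (485, np.int64(313), np.int64(345))
jar [0.59118763 0.08236334 0.218     ] [0.59140112 0.0819712  0.244     ]
```

```bash
python3 -c "
from h import *
plan((.607,.1695,.15),.27,5,-.2)
"
```

```text
pos [0.5914 0.0817 0.2205] yang 0.27 F [ 0.8  0.  -0.7] w 0.0432 t 6.5 tilt [-0. -0. -1.]
[[-0.2, 0.27, 0.13, 0.23, -0.0], [-0.2, 0.27, 0.13, 0.23, -0.0], [-0.2, 0.27, 0.13, 0.23, -0.0], [-0.2, 0.27, 0.13, 0.23, -0.0], [-0.2, 0.27, 0.13, 0.23, -0.0]]
```

Call:
send_rows:
  motion:
    - [[-0.2, 0.27, 0.13, 0.1, 0], [-0.2, 0.27, 0.13, 0.26, 0], [-0.2, 0.27, 0.13, 0.26, 0], [-0.2, 0.27, 0.13, 0.26, 0], [-0.2, 0.27, 0.13, 0.26, 0]]

```text
clock: 7.12
tool_pos: [0.6075, 0.1723, 0.1503]
tcp_rot: [-0.0, 0.605, 0.796, -0.0]
force: [0.6, -0.3, -0.7]
grip_width: 0.0429
finger_force: 25.9
```

Call:
send_rows:
  motion:
    - [[-0.2, 0, 0, 0, 0], [-0.2, 0, 0, 0.2, 0], [-0.2, 0, 0, 0.2, 0], [-0.2, 0, 0, 0, 0]]

```text
clock: 7.62
tool_pos: [0.6069, 0.1702, 0.1267]
tcp_rot: [-0.001, 0.605, 0.796, -0.001]
force: [-0.1, -0.4, -1.0]
grip_width: 0.0431
finger_force: 25.9
```

```bash
python3 -c "
from h import *
plan((.607,.1695,.088),.27,5,-.2)
save('wrist','w4.png')
"
```

```text
pos [0.6069 0.1702 0.1267] yang 0.27 F [-0.1 -0.4 -1. ] w 0.0431 t 7.62 tilt [-0.002 -0.001 -1.   ]
[[-0.2, -0.0, -0.0, 0.13, 0.0], [-0.2, -0.0, -0.0, 0.13, 0.0], [-0.2, -0.0, -0.0, 0.13, 0.0], [-0.2, -0.0, -0.0, 0.13, 0.0], [-0.2, -0.0, -0.0, 0.13, 0.0]]
```

View pics/w4.png

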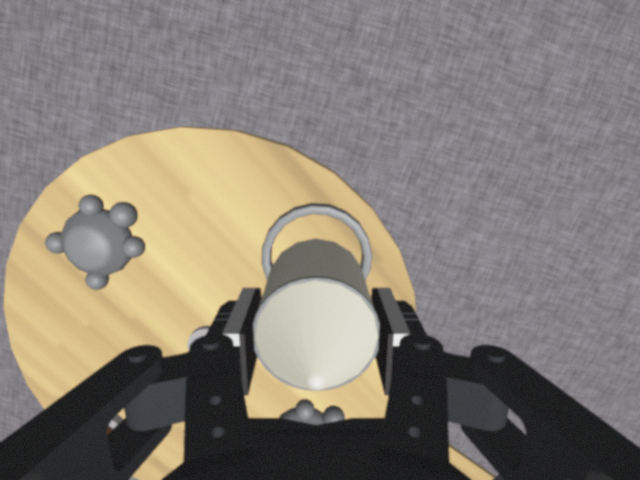

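The jar sits over the ring, whose outer edge shows at (262,255), (371,255) and (316,204).

```bash
python3 -c "
from h import *
s=env.sense();im=cv2.imread('pics/w4.png');hsv=cv2.cvtColor(im,cv2.COLOR_BGR2HSV)
w=cv2.inRange(hsv,(10,50,60),(30,255,255));P=[]
for t in np.radians(np.arange(-170,-9,5)):
  for r in range(64,40,-1):
    u,v=int(round(316.5+r*np.cos(t))),int(round(258+r*np.sin(t)))
    if not w[v,u]: P.append(onz('wrist',u+.0,v,.046,s)[:2]);break
P=np.array(P);A=np.c_[2*P,np.ones(len(P))];x=np.linalg.lstsq(A,(P**2).sum(1),rcond=None)[0];print(x[:2],np.sqrt(x[2]+x[:2]@x[:2]))
print(s['tool_pos'],onz('wrist',316.5,333,s['tool_pos'][2]-.0025,s))
"
```

```text
[0.60721765 0.17056511] 0.029175195347635633
[0.60734035 0.17037485 0.12749796] [0.60711495 0.17103127 0.12499796]
```

Call:
send_rows:
  motion:
    - [[-0.2, 0, 0, 0.15, 0], [-0.2, 0, 0, 0.15, 0], [-0.2, 0, 0, 0.15, 0], [-0.2, 0, 0, 0.08, 0], [-0.2, 0, 0, 0, 0]]

```text
clock: 8.3
tool_pos: [0.6073, 0.1709, 0.0956]
tcp_rot: [-0.0, 0.605, 0.796, -0.0]
force: [0.5, -0.1, -0.7]
grip_width: 0.0435
finger_force: 25.9
```

Call:
send_rows:
  motion:
    - [[-0.2, 0, 0, 0.05, 0], [-0.2, 0, 0, 0, 0]]

```text
clock: 8.55
tool_pos: [0.6076, 0.1709, 0.0931]
tcp_rot: [0.0, 0.605, 0.796, -0.0]
force: [-0.5, 0.9, -0.3]
grip_width: 0.0433
finger_force: 25.9
```

Call:
send_rows:
  motion:
    - [[-0.2, 0, 0, 0.05, 0], [-0.2, 0, 0, 0, 0]]

```text
clock: 8.8
tool_pos: [0.6075, 0.1709, 0.0899]
tcp_rot: [-0.0, 0.605, 0.796, -0.0]
force: [-1.0, -0.1, -1.3]
grip_width: 0.043
finger_force: 25.9
```

Call:
send_rows:
  motion:
    - [[-0.2, 0, 0, 0.03, 0], [-0.2, 0, 0, 0, 0]]

```text
clock: 9.05
tool_pos: [0.6075, 0.1709, 0.0881]
tcp_rot: [-0.0, 0.605, 0.796, -0.0]
force: [-0.5, 0.8, -0.3]
grip_width: 0.0432
finger_force: 25.9
```

Call:
send_rows:
  motion:
    - [[-0.2, 0, 0, 0.02, 0], [-0.2, 0, 0, 0, 0]]

```text
clock: 9.3
tool_pos: [0.6078, 0.1709, 0.0875]
tcp_rot: [0.0, 0.605, 0.796, 0.0]
force: [-0.7, -1.1, 4.1]
grip_width: 0.043
finger_force: 26.2
```

Call:
send_rows:
  motion:
    - [[-0.2, 0, 0, 0.02, 0], [-0.2, 0, 0, 0, 0]]

```text
clock: 9.55
tool_pos: [0.6082, 0.1707, 0.0875]
tcp_rot: [0.001, 0.605, 0.796, 0.001]
force: [-2.9, -3.0, 13.6]
grip_width: 0.0432
finger_force: 27.1
```

Call:
send_rows:
  motion:
    - [[-0.2, 0, 0, -0.03, 0], [0.1, 0, 0, 0, 0], [0.3, 0, 0, 0, 0], [0.8, 0, 0, 0, 0], [1, 0, 0, 0, 0]]

```text
clock: 10.18
tool_pos: [0.6075, 0.1709, 0.0875]
tcp_rot: [-0.0, 0.605, 0.796, -0.0]
force: [-0.0, 0.7, 0.2]
grip_width: 0.085
finger_force: 0.0
```

Call:
send_rows:
  motion:
    - [[1, 0, 0, 0, 0], [1, 0, 0, -0.4, 0], [1, 0, 0, -0.7, 0], [1, 0, 0, -0.7, 0], [1, 0, 0, -0.2, 0]]

```text
clock: 10.8
tool_pos: [0.6087, 0.1712, 0.2106]
tcp_rot: [0.001, 0.605, 0.796, 0.002]
force: [0.5, 0.2, 0.1]
grip_width: 0.0851
finger_force: 0.0
```

```bash
python3 -c "
from h import *
plan((.515,.00,.20),.27,5,0)
save('wrist','w5.png')
"
```

```text
pos [0.6087 0.1712 0.2106] yang 0.271 F [0.5 0.2 0.1] w 0.0851 t 10.8 tilt [ 0.004  0.001 -1.   ]
[[0, -0.47, -0.45, 0.03, 0.0], [0, -0.47, -0.45, 0.03, 0.0], [0, -0.47, -0.45, 0.03, 0.0], [0, -0.47, -0.45, 0.03, 0.0], [0, -0.47, -0.45, 0.03, 0.0]]
```

View pics/w5.png

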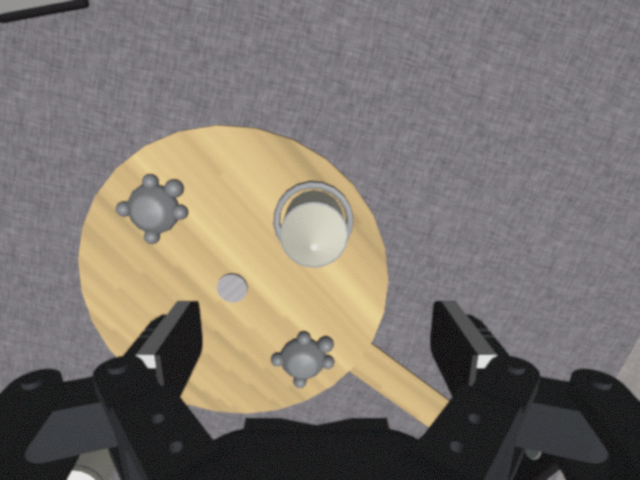

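The jar stands inside the ring at about (313,232), upright and released. Next is the handle at (0.508, 0.0195).

```bash
python3 -c "
from h import *
plan((.508,.0195,.20),.27,5,.3)
"
```

```text
pos [0.6086 0.1712 0.2107] yang 0.271 F [-0.1 -0.4 -0.2] w 0.0854 t 10.85 tilt [ 0.004  0.001 -1.   ]
[[0.3, -0.4, -0.46, 0.03, 0.0], [0.3, -0.4, -0.46, 0.03, 0.0], [0.3, -0.4, -0.46, 0.03, 0.0], [0.3, -0.4, -0.46, 0.03, 0.0], [0.3, -0.4, -0.46, 0.03, 0.0]]
```

Call:
send_rows:
  motion:
    - [[0.3, -0.4, -0.46, 0, 0], [0.3, -0.4, -0.46, 0, 0], [0.3, -0.4, -0.46, 0.03, 0], [0.3, -0.4, -0.46, 0.03, 0], [0.3, -0.4, -0.46, 0.03, 0]]

```text
clock: 11.48
tool_pos: [0.5054, 0.0174, 0.2009]
tcp_rot: [-0.001, 0.605, 0.796, -0.001]
force: [-0.2, -0.5, -0.7]
grip_width: 0.0551
finger_force: 0.0
```

Call:
send_rows:
  motion:
    - [[0.3, 0, 0, 0.3, 0], [0.3, 0, 0, 0.3, 0], [0.3, 0, 0, 0, 0]]

```text
clock: 11.85
tool_pos: [0.5052, 0.0182, 0.1643]
tcp_rot: [-0.002, 0.605, 0.796, -0.001]
force: [-0.5, -0.3, 0.2]
grip_width: 0.0558
finger_force: 0.0
```

```bash
python3 -c "
from h import *
plan((.508,.0195,.088),.27,4,.3)
s=env.sense();im=save('wrist','w6.png');hsv=cv2.cvtColor(im,cv2.COLOR_RGB2HSV)
m=cv2.inRange(hsv,(3,100,20),(14,255,255))
for c in cv2.findContours(m,0,1)[0]:
  if cv2.contourArea(c)>150: print(cv2.boundingRect(c),cv2.contourArea(c))
"
```

```text
pos [0.5052 0.0182 0.1643] yang 0.271 F [-0.5 -0.3  0.2] w 0.0558 t 11.85 tilt [-0.004 -0.    -1.   ]
[[0.3, 0.0, 0.01, 0.32, 0.0], [0.3, 0.0, 0.01, 0.32, 0.0], [0.3, 0.0, 0.01, 0.32, 0.0], [0.3, 0.0, 0.01, 0.32, 0.0]]
(307, 227, 30, 57) 1270.5
```

View pics/w6.png

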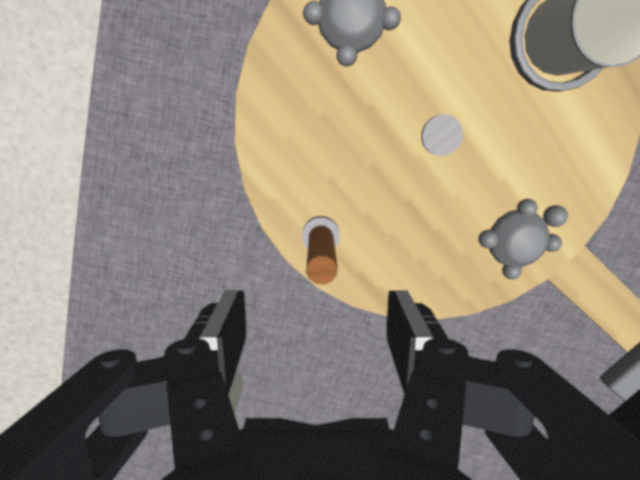

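The handle top is at (321,270), within 3 mm of centre between the fingers. Descending.

Call:
send_rows:
  motion:
    - [[0.3, 0, 0.05, 0.2, 0], [0.3, 0.01, 0, 0.35, 0], [0.3, 0, 0, 0.35, 0], [0.3, 0, 0, 0.35, 0], [0.3, 0, 0, 0, 0]]

```text
clock: 12.52
tool_pos: [0.5087, 0.0198, 0.0899]
tcp_rot: [-0.001, 0.605, 0.796, -0.001]
force: [-0.3, -0.3, -0.0]
grip_width: 0.0555
finger_force: 0.0
```

Call:
send_rows:
  motion:
    - [[-0.3, 0, 0, 0, 0], [-0.8, 0, 0, 0, 0], [-1, 0, 0, 0, 0], [-1, 0, 0, 0, 0]]
  force: 50

```text
clock: 13.02
tool_pos: [0.5101, 0.0196, 0.0922]
tcp_rot: [0.001, 0.605, 0.796, 0.0]
force: [-0.4, -0.7, 6.9]
grip_width: 0.0149
finger_force: 48.9
```

```bash
python3 - <<'E'
from h import *
s=env.sense();p=np.array(s['tool_pos']);T=RM(s['tcp_rot']);ax=np.array([.5604,.099])
d=p[:2]-ax;a0=np.arctan2(d[1],d[0]);r=.095;print(p,np.hypot(*d),a0,s['grip_width'],s['force'])
# seat angle now .987 -> target -.414: handle delta -1.401
prev=p[:2];N=15
for k in range(1,N+1):
    a=a0-1.401*k/N;q=ax+(np.hypot(*d)+(r-np.hypot(*d))*k/N)*np.array([np.cos(a),np.sin(a)])
    w=T.T@np.r_[q-prev,0]/.06;print([-1,round(float(w[0]),2),round(float(w[1]),2),0,0],end=',\n' if k%5==0 else ',');prev=q
print(q)
E
```

```text
[0.51008427 0.01961732 0.0921739 ] 0.0939855496715866 -2.1357255874956804 0.01488661264485839 [-0.44533443 -0.73203228  6.90342077]
[-1, 0.11, -0.09, 0, 0],[-1, 0.12, -0.08, 0, 0],[-1, 0.13, -0.07, 0, 0],[-1, 0.13, -0.06, 0, 0],[-1, 0.14, -0.05, 0, 0],
[-1, 0.14, -0.03, 0, 0],[-1, 0.15, -0.02, 0, 0],[-1, 0.15, -0.01, 0, 0],[-1, 0.15, 0.01, 0, 0],[-1, 0.15, 0.02, 0, 0],
[-1, 0.14, 0.03, 0, 0],[-1, 0.14, 0.05, 0, 0],[-1, 0.13, 0.06, 0, 0],[-1, 0.13, 0.07, 0, 0],[-1, 0.12, 0.08, 0, 0],
[0.47272019 0.13556843]
```

Call:
send_rows:
  motion:
    - [[-1, 0.06, -0.05, 0, 0], [-1, 0.12, -0.08, 0, 0], [-1, 0.13, -0.07, 0, 0], [-1, 0.13, -0.06, 0, 0], [-1, 0.14, -0.05, 0, 0]]

```text
clock: 13.65
tool_pos: [0.4813, 0.0475, 0.0921]
tcp_rot: [0.0, 0.605, 0.796, -0.001]
force: [-6.7, -6.0, 13.1]
grip_width: 0.015
finger_force: 49.5
```

```bash
cat > t.py <<'E'
import sys
from h import *
tot=float(sys.argv[1]);N=int(sys.argv[2])
s=env.sense();p=np.array(s['tool_pos']);T=RM(s['tcp_rot']);ax=np.array([.5604,.099])
d=p[:2]-ax;a0=np.arctan2(d[1],d[0]);r0=np.hypot(*d);print(p,r0,a0,s['force'],s['clock'])
prev=p[:2]
for k in range(1,N+1):
    a=a0+((tot-a0)+np.pi)%(2*np.pi)*k/N-np.pi*k/N;q=ax+(r0+(.095-r0)*k/N)*np.array([np.cos(a),np.sin(a)])
    w=T.T@np.r_[q-prev,0]/.06;print([-1,round(float(w[0]),2),round(float(w[1]),2),0,0],end=',');prev=q
E
python3 t.py 2.7276 10
```

```text
[0.48127135 0.04753889 0.09213525] 0.09439061606013048 -2.5649732798041827 [-6.72031488 -5.99617137 13.13596542] 13.65
[-1, 0.15, -0.04, 0, 0],[-1, 0.15, -0.03, 0, 0],[-1, 0.16, -0.01, 0, 0],[-1, 0.16, 0.01, 0, 0],[-1, 0.15, 0.02, 0, 0],[-1, 0.15, 0.04, 0, 0],[-1, 0.15, 0.05, 0, 0],[-1, 0.14, 0.07, 0, 0],[-1, 0.14, 0.08, 0, 0],[-1, 0.13, 0.09, 0, 0],
```

Call:
send_rows:
  motion:
    - [[-1, 0.15, -0.04, -0.02, 0], [-1, 0.15, -0.03, -0.02, 0], [-1, 0.16, -0.01, 0, 0], [-1, 0.16, 0.01, 0, 0], [-1, 0.15, 0.02, 0, 0]]

```text
clock: 14.28
tool_pos: [0.4652, 0.0924, 0.0926]
tcp_rot: [-0.001, 0.605, 0.796, -0.001]
force: [-4.7, -1.0, -26.1]
grip_width: 0.0144
finger_force: 49.4
```

```bash
python3 t.py 2.7276 5
```

```text
[0.46522221 0.09240627 0.09258176] 0.09540591298452204 -3.07242508012606 [ -4.66642937  -0.98706544 -26.05303456] 14.275
[-1, 0.15, 0.04, 0, 0],[-1, 0.14, 0.05, 0, 0],[-1, 0.14, 0.07, 0, 0],[-1, 0.13, 0.08, 0, 0],[-1, 0.12, 0.09, 0, 0],
```

Call:
send_rows:
  motion:
    - [[-1, 0.15, 0.04, 0.014, 0], [-1, 0.14, 0.05, 0, 0], [-1, 0.14, 0.07, 0, 0], [-1, 0.13, 0.08, 0, 0], [-1, 0.08, 0.06, 0, 0]]

```text
clock: 14.9
tool_pos: [0.4716, 0.1351, 0.0925]
tcp_rot: [-0.002, 0.605, 0.797, -0.001]
force: [-11.9, 3.3, -13.1]
grip_width: 0.0142
finger_force: 50.5
```

Call:
send_rows:
  motion:
    - [[-1, 0, 0, 0, 0], [-1, 0, 0, 0, 0]]

```text
clock: 15.15
tool_pos: [0.4716, 0.135, 0.0924]
tcp_rot: [-0.002, 0.605, 0.797, -0.001]
force: [-12.1, 3.4, -13.1]
grip_width: 0.0147
finger_force: 50.4
```

```bash
python3 t.py 2.7276 2; python3 -c "
from h import *
a=save('wrist','w7.png');b=save('top','top7.png')
cv2.imwrite('pics/c7.png',np.hstack([cv2.resize(b[60:310,150:350],(440,550))[:,:,::-1],cv2.resize(a,(360,270))[:,:,::-1].repeat(1,0)[[*range(270)]+[269]*280]]))
"
```

```text
[0.47161228 0.13501473 0.09244246] 0.09581398780627784 2.7562445009622962 [-12.05663959   3.41541587 -13.0720025 ] 15.15
[-1, 0.01, 0.02, 0, 0],[-1, 0.01, 0.02, 0, 0],
```

View pics/c7.png

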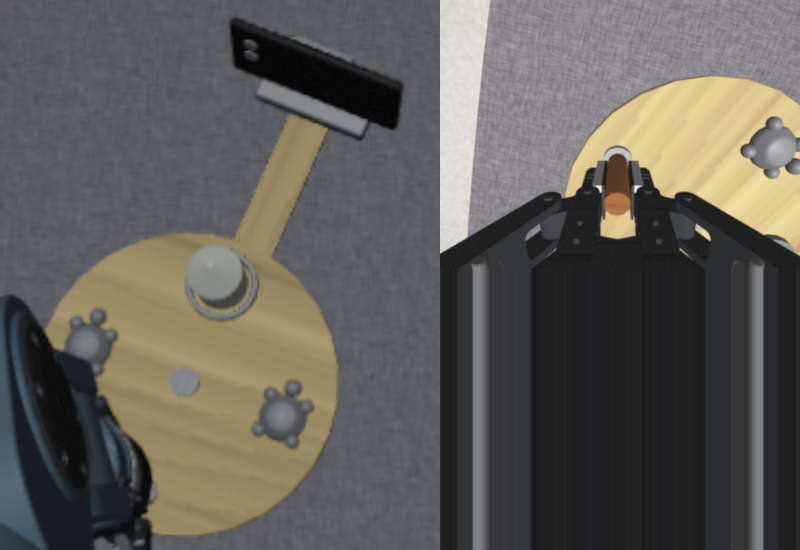

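Top view: the jar stands in the ring, which lies close to the bar's line. I'll measure the residual angle in this one picture.

```bash
python3 - <<'E'
from h import *
im=cv2.imread('pics/top7.png');hsv=cv2.cvtColor(im,cv2.COLOR_BGR2HSV)
w=cv2.inRange(hsv,(10,60,60),(30,255,255))
def circ(P):
    P=np.array(P);A=np.c_[2*P,np.ones(len(P))];x=np.linalg.lstsq(A,(P**2).sum(1),rcond=None)[0];return x[:2],np.sqrt(x[2]+x[:2]@x[:2])
# hub
m=(~w);z=np.zeros_like(m);cv2.circle(z,(234,233),11,255,-1);M=cv2.moments(m&z,True);hp=(M['m10']/M['m00'],M['m01']/M['m00']);hub=onz('top',*hp,.042)[:2]
# ring outer edge by rays from ring centre estimate, in
rc=(150+221*200/440,60+284*250/550);P=[]
for t in np.radians(np.arange(-30,185,5)):
    for r in np.arange(24,10,-.5):
        u,v=rc[0]+r*np.cos(t),rc[1]+r*np.sin(t)
        if not w[int(round(v)),int(round(u))]: P.append(onz('top',u,v,.046)[:2]);break
seat,rr=circ(P)
L=[];Rr=[]
for v in range(118,160,2):
    x=np.nonzero(w[v,240:310])[0]+240
    L.append(onz('top',x.min()-.5,v,.005)[:2]);Rr.append(onz('top',x.max()+.5,v,.005)[:2])
    if v in(118,138,158):print(v,x.min(),x.max())
L,Rr=np.array(L),np.array(Rr)
print('hub',hp,hub,'seat',seat,rr)
for ax in(hub,np.array([.5604,.099]),np.array([.561,.098])):
    d=seat-ax;print('seat r,ang',np.hypot(*d),np.arctan2(d[1],d[0]))
    for Q in(L,Rr,(L+Rr)/2):
        c=Q.mean(0);vx,vy,_,_=cv2.fitLine(Q.astype(np.float32),cv2.DIST_HUBER,0,1e-4,1e-4).ravel();s=np.sign(vx);vx*=s;vy*=s
        print('  edge',np.arctan2(vy,vx),'off',vx*(c-ax)[1]-vy*(c-ax)[0],'dir of mid',np.arctan2(*(c-ax)[::-1]))
E
```

```text
118 279 298
138 270 289
158 261 281
hub (233.28082191780823, 233.07534246575344) [0.56078445 0.09855955] seat [0.63960252 0.06748203] 0.029469261698329106
seat r,ang 0.08472367160354874 -0.37557811396574525
  edge -0.4148216 off 0.01738202840776737 dir of mid -0.3255016815258696
  edge -0.41996995 off -0.017536793124315678 dir of mid -0.5036606033320844
  edge -0.41747966 off -7.973760913737582e-05 dir of mid -0.4178753384933749
seat r,ang 0.08524330848628578 -0.37873056755365697
  edge -0.4148216 off 0.017133880681879057 dir of mid -0.32700846408514567
  edge -0.41996995 off -0.017782212263585312 dir of mid -0.5046124250259355
  edge -0.41747966 off -0.0003264773961970946 dir of mid -0.41909545461573056
seat r,ang 0.08431905286258631 -0.37034221118448046
  edge -0.4148216 off 0.0178072529326744 dir of mid -0.32313001717567297
  edge -0.41996995 off -0.01711375086331486 dir of mid -0.5018164392481159
  edge -0.41747966 off 0.0003443616333534405 dir of mid -0.4157672816326893
```

Call:
send_rows:
  motion:
    - [[-1, 0.03, 0.017, 0.004, 0], [-1, 0.025, 0.016, 0.004, 0], [-1, 0, 0, 0, 0], [-1, 0, 0, 0, 0]]

```text
clock: 15.75
tool_pos: [0.4732, 0.1388, 0.0924]
tcp_rot: [-0.002, 0.605, 0.797, -0.0]
force: [-11.2, 3.2, -10.3]
grip_width: 0.0148
finger_force: 50.8
```

```bash
python3 t.py 2.716 1; cat > m.py <<'E'
from h import *
im=env.grab_frame('top');hsv=cv2.cvtColor(im,cv2.COLOR_RGB2HSV);w=cv2.inRange(hsv,(10,60,60),(30,255,255))
ax=np.array([.5608,.0986])
rc=proj('top',[*(ax+.085*np.array([np.cos(-.4),np.sin(-.4)])),.046]);P=[]
for t in np.radians(np.arange(-30,185,5)):
    for r in np.arange(24,10,-.5):
        u,v=rc[0]+r*np.cos(t),rc[1]+r*np.sin(t)
        if not w[int(round(v)),int(round(u))]: P.append(onz('top',u,v,.046)[:2]);break
P=np.array(P);A=np.c_[2*P,np.ones(len(P))];x=np.linalg.lstsq(A,(P**2).sum(1),rcond=None)[0];d=x[:2]-ax
print('seat r',np.hypot(*d),'ang',np.arctan2(d[1],d[0]),'R',np.sqrt(x[2]+x[:2]@x[:2]))
E
python3 m.py
```

```text
[0.47316828 0.13882585 0.09239383] 0.09589301890686822 2.7133030873477475 [-11.16355343   3.24397974 -10.26984359] 15.75
[-1, -0.01, 0.01, 0, 0],seat r 0.08504054229910782 ang -0.41971816743740087 R 0.029469091848464884
```

```bash
python3 -c "
from h import *
print(env.sense()['clock'],env.sign_off())"
```

```text
the job is handed in; nothing more can be done
15.8 None
```

The cone jar stands released in the holder, turned to within about 0.002 rad (0.2 mm) of the phone's centre line, and the gripper is still holding the handle; handed in at 15.8 s, verdict not shown.

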